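Slide the beer bottle clear and tip the bin open

TASK

The amber beer bottle is standing where the black bin has to tip out. Push it low down on its body so that it slides, upright all the way, over to the long side of the green crate that faces the bin, and leave it standing right beside the crate, touching it or at most 4 cm (two fingers) off; then push the bin's front wall outwards from inside its rim until the bin leans fully open. Grip and lift nothing - use fingertips or the outside of the fingers only - and leave the other things on the bench where they stand.

Things in the scene. Friction and masses are not known exactly. Their poses are not given: they have to be found in the camera images.
- bottle: Empty half-litre beer bottle of amber glass with a plain paper band, standing alone on the bench in front of the bin. 260 mm tall; straight round body 69 mm across up to 152 mm, then a shoulder and a neck 25 to 29 mm across. About 0.26 to 0.48 kg, friction on the bench about 0.5 to 0.7, so it can tip if pushed more than about 45 mm above the bench. Origin: centre of its underside; z up.
- crate: Green plastic beer crate, fixed, 400 mm (its x) by 300 mm (its y) by 290 mm tall, with bottles in it. Origin: centre of its underside. Its long sides lie at y = -150 mm and y = +150 mm in its own frame; the one at y = -150 mm faces the bin. The bottle's centre is 184.5 mm from the crate's centre line when it touches that side.
- bin: Housing of the black tilt-out bin, fixed, 240 mm deep (its x), 300 mm wide (its y), 260 mm tall, open at the top. Origin: centre of its underside. Its front faces its own -x, 120 mm from the origin; the beer bottle starts 155 to 180 mm (its centre) in front of that.
- bucket (a joint): Tilt of the bin's black bucket: 0 = upright in the housing, 0.80 rad = fully open, leaning out to the bin's own -x against its stop. It starts between 0 and 0.06. The hinge is stiff: the bucket stays where it is left, and about 5 N near the rim moves it.
- bin_hinge (a point): Hinge line of the bucket: middle of its lower front edge, 30 mm above the bench, 116 mm in front of the housing's origin. The hinge axis is the bin's y.
- bin_rim (a point): Middle of the top edge of the bucket's front wall, in the middle of that wall's 6 mm thickness; it moves with the bucket, 255 mm from the hinge line. Frame: z up along the wall away from the hinge, x into the bucket, y along the rim. The bucket is open above, 196 mm deep behind this wall and 262 mm wide inside; a pull lip sticks out 18 mm on the outside of the wall, 9 mm below the edge.
- milk: White plastic milk bottle with a blue twist cap, 87 mm across, 238 mm tall, light; not to be moved. Origin: centre of its underside.
- jar: Empty amber glass jar, open, 80 mm across, 125 mm tall; not to be moved. Origin: centre of its underside.
- pot_a: Clear glass yogurt pot, 71 mm across the rim, 80 mm tall; not to be moved. Origin: centre of its underside.
- pot_b: Second clear glass yogurt pot, same as the first; not to be moved. Origin: centre of its underside.
- catcher: Steel crown-cap catcher: a box 70 by 80 by 85 mm with a back plate 160 mm tall that carries a bottle opener; not to be moved. Origin: centre of the box's underside.

How it is judged:
By the outcome, as a careful person would: the job done as asked, in the order asked, and still so for the second after the job is handed in, with the robot touching nothing.
It also fails if it takes over 72 s, if anything falls off the work surface, if the arm or the gripper's body presses on something with over 40 N, if the wrist force passes 120 N, or if a joint passes its speed limit or range.

ROBOT

A 6-joint arm with a two-finger parallel gripper is mounted at the origin on the work surface. World frame = base frame: x ahead of the robot, y to its left, z up, the work surface at z = 0. Lengths are in m, angles in degrees, forces in N, time in s.
With the tool pointing down it reaches from about 0.275 to 0.85 m from the base axis. Payload 5.2 kg.
Tool frame: the origin (TCP) lies at the very end of the fingers, on their centre line; the grasp point (between the pads) lies 19 mm behind it; z points along the fingers, y is the line along which they close (so a half turn about z gives the same grasp; the last joint's range is limited). The gripper opens to 85 mm and grips with 20 to 120 N. Pads are 22 mm wide; open, the fingers measure 114 mm over their backs; the gripper's body (76 mm by 85 mm) begins 54 mm behind the grasp point. The pads swing forward as they close: fully open they stand 13 mm farther back than shut.
Start: joints at [-82.666, 14.817, 87.949, -0, 77.235, -11.62], TCP at [0.179, -0.52, 0.231] pointing down, gripper open.
Joint ranges: [-179.93, 179.93], [-52.35, 119.4], [10.71, 147.94], [-69.91, 249.91], [12.55, 155.21], [-178.61, 178.61]. Speed limits (degrees/s): [147.25, 147.25, 180, 180, 180, 180].

INTERFACE

Orientations are given as a 3x3 rotation matrix whose columns are the frame's x, y, z axes.
In Python, from plant import r gives the robot as it stands.
- The arm moves only by the tool jog_arm, never from a script. Its argument "plan" is a list of rows, each a list of 5 numbers: the shift along the tool's x, y, z in cm, then the turn about the tool's z in rad, then the closure, from 0 (fully open) to 1 (shut). In form: [[x, y, z, roll, grip], ...]. A call has 1 to 10 rows; each row shifts and turns the commanded pose from where the row before left it, along the tool's axes as they then stand; what a row does not reach is not made up. A row lasts 1/8 s, in which the tool goes at most 62.5 mm and 10.7 degrees, less where a joint would pass 70% of its speed; a pose out of reach is approached as far as the arm can. A call is refused whole if a number of a shift passes 6.25 or a number of a turn 0.188, either way. A call with a gripper value outside its range is refused whole. The fingers move at their own pace and stop on an object; "force" is the grip in N (left out, the last holds). Time passes only in rows, so rows that do not move let the fingers close. It gives the time, the measured TCP pose, the force, the opening and the grip force at its end, in the units of the state.
- r.read_state(): the state, without advancing time (a new reading comes with each control period).
- r.camera(name): name is "side" or "top"; returns the picture (400x640x3 uint8, red, green, blue); there is no depth.
- r.camera_params(name): a dict with "intrinsics" (3x3 intrinsics, pixels), "k1" (the pictures are not rectified: a ray, as slopes to the right and down, at radius r is drawn at 1 + k1 r^2 times it, then the intrinsics apply), "rvec" (rotation vector, rad) and "tvec" (3), from world to camera coordinates, as OpenCV has them. Camera axes: x right, y down, z forward; pixel columns grow to the right and rows downward; lengths in m; the calibration is good to about 2 mm. A picture is of the moment at which its call begins. camera_params takes no time and is no camera call.
- r.job_done(): hands the job in; it is judged then, once.
The state is a dict: "time": time; "joints": joint angles; "qvel": joint speeds; "joint_torque": joint torques, N m; "eef_pos": TCP position; "ee_rot": TCP orientation; "ft_force": force on the tool from outside, world axes, zero at the start; "moment": the same for the moment, N m; "grip_width": finger opening in m; "finger_force": force on a finger pad.
Only numpy, scipy, OpenCV 4.12 (cv2) and the standard library are available. Lean on these libraries where they do the work, as an engineer would, in place of code of your own. Each camera call takes 0.05 s, during which the arm holds its last target. There are 200 camera calls.

## Working session

There is one attempt and no reset: what is moved stays moved. The work goes in short steps, Python scripts to look and compute and a tool call to move; the robot and the scene stay as the last step left them, time stands still between calls to the robot, and variables do not carry over. Pictures are saved under pics/ and viewed, at most 10 in all, crops included, and the job is handed in when it is done.

Besides the shell and the picture viewer there is one more tool, called as name(argument=value, ...) on one line, values as JSON. jog_arm: Moves the arm, as the interface text tells. Its arguments: {"type":"object","properties":{"plan":{"type":"array","items":{"type":"array","items":{"type":"number"}}},"force":{"type":"number"}},"required":["plan"]}

```bash
mkdir -p pics
cat > h.py <<'E'
import numpy as np, cv2
from plant import r
def cam(n):
    p=r.camera_params(n); return np.array(p["intrinsics"],float),float(p["k1"]),cv2.Rodrigues(np.array(p["rvec"],float))[0],np.array(p["tvec"],float).ravel()
def ray(n,u,v):
    K,k,R,t=cam(n)
    q=cv2.undistortPoints(np.array([[[u,v]]],float),K,np.array([k,0,0,0.])).ravel()
    return -R.T@t, R.T@np.array([q[0],q[1],1])
def onz(n,u,v,z=0):
    o,d=ray(n,u,v); return o+d*(z-o[2])/d[2]
def proj(n,P):
    K,k,R,t=cam(n)
    return cv2.projectPoints(np.array(P,float).reshape(-1,1,3),cv2.Rodrigues(R)[0],t,K,np.array([k,0,0,0.]))[0].reshape(-1,2)
def snap(n,f):
    im=r.camera(n); cv2.imwrite("pics/"+f,im[:,:,::-1]); return im
E
python3 - <<'E'
from h import *
snap("top","t0.png");snap("side","s0.png")
for n in("top","side"):
    K,k,R,t=cam(n);print(n,K.tolist(),k,(-R.T@t).round(3),R[2].round(3))
s=r.read_state();print(s["time"],np.round(s["ee_rot"],3).tolist(),s["ft_force"])
E
```

```text
top [[451.37722694624847, 0.0, 326.1556030180975], [0.0, 451.37722694624847, 201.23330034712748], [0.0, 0.0, 1.0]] -0.11657564692455596 [0.359 0.059 1.359] [ 0.146  0.006 -0.989]
side [[489.5664016370777, 0.0, 321.79853749131803], [0.0, 489.5664016370777, 197.00729578381913], [0.0, 0.0, 1.0]] 0.03486418371383214 [0.627 0.427 1.318] [-0.097 -0.288 -0.953]
0.1 [[0.946, 0.325, -0.0], [0.325, -0.946, 0.002], [0.0, -0.002, -1.0]] [ 0.80485277 -0.48764489  0.18153811]
```

View pics/t0.png

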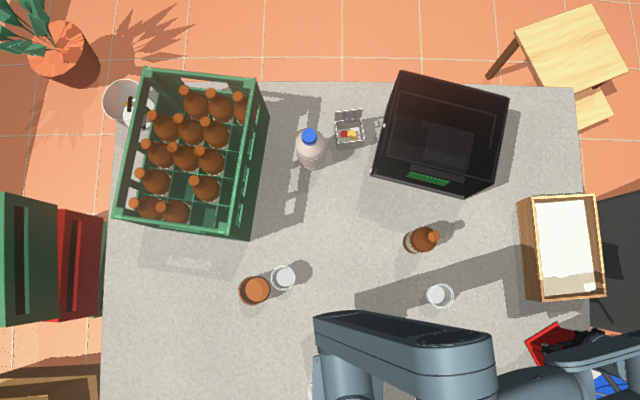

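View pics/s0.png

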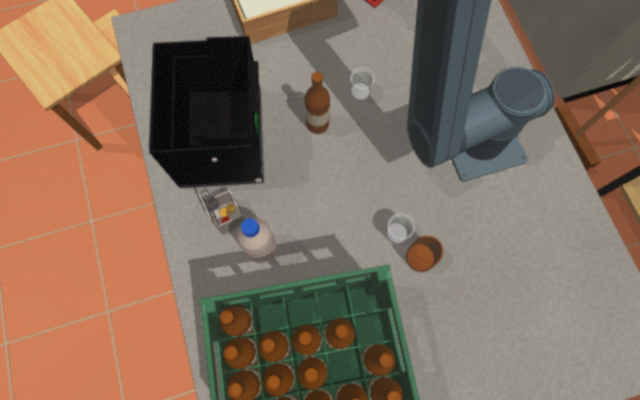

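The top view shows the crate on the left (rim corners near (148,67), (257,78), (235,240), (112,220)), the bin at upper right (rim corners (402,70), (510,98), (467,198), (371,175)) with its front facing the robot, and the bottle near (424,240). Milk is at (310,150), the pots at (284,278) and (440,295), the jar at (255,290) and the catcher at (350,128). The side view agrees.

Run:
```python
from h import *
T=lambda l,u,v,z,n="top":print(n,l,onz(n,u,v,z)[:2].round(3))
for i,p in enumerate([(148,67),(257,78),(235,240),(112,220)]):T("crate%d"%i,*p,.29)
for i,p in enumerate([(200,300),(390,267)]):T("crate",*p,.29,"side")
for i,p in enumerate([(402,70),(510,98),(467,198),(371,175)]):T("bin%d"%i,*p,.26)
for i,p in enumerate([(152,40),(250,37),(263,183),(177,186)]):T("bin%d"%i,*p,.26,"side")
T("milkcap",309,135,.235);T("milkcap",249,228,.235,"side")
T("jar",255,288,.125);T("jar",427,250,.125,"side")
T("pota",284,276,.08);T("pota",402,224,.08,"side")
T("potb",440,295,.08);T("potb",363,78,.08,"side")
T("catch top plate",348,114,.16);T("catch box",350,135,.085);T("catch",226,210,.085,"side")
T("bottle top",433,237,.26);T("bottle top",317,76,.26,"side")
T("bottle base",317,123,.0,"side")
# amber mask of bottle in side/top
for n,(a,b,c,d) in dict(top=(395,220,450,262),side=(295,65,340,140)).items():
    im=cv2.imread("pics/%s0.png"%n[0]);g=cv2.resize(im[b:d,a:c],None,fx=7,fy=7,interpolation=cv2.INTER_CUBIC)
    cv2.imwrite("pics/c_%s.png"%n,g)
g1=cv2.imread("pics/c_top.png");g2=cv2.imread("pics/c_side.png")
H=max(g1.shape[0],g2.shape[0]);o=np.zeros((H,g1.shape[1]+g2.shape[1],3),np.uint8);o[:g1.shape[0],:g1.shape[1]]=g1;o[:g2.shape[0],g1.shape[1]:]=g2
cv2.imwrite("pics/c.png",o);print(o.shape)
```

```text
top crate0 [0.864 0.53 ]
top crate1 [0.83  0.243]
top crate2 [0.422 0.281]
top crate3 [0.465 0.59 ]
side crate [0.829 0.252]
side crate [0.433 0.307]
top bin0 [ 0.869 -0.129]
top bin1 [ 0.799 -0.413]
top bin2 [ 0.533 -0.285]
top bin3 [ 0.588 -0.045]
side bin0 [ 0.799 -0.414]
side bin1 [ 0.564 -0.35 ]
side bin2 [0.638 0.035]
side bin3 [ 0.826 -0.017]
top milkcap [0.697 0.111]
side milkcap [0.697 0.12 ]
top jar [0.302 0.256]
side jar [0.3   0.276]
top pota [0.335 0.182]
side pota [0.324 0.186]
top potb [ 0.285 -0.256]
side potb [ 0.28  -0.253]
top catch top plate [0.782 0.008]
top catch box [ 0.744 -0.001]
side catch [0.751 0.013]
top bottle top [ 0.436 -0.197]
side bottle top [ 0.436 -0.194]
side bottle base [ 0.437 -0.195]
(525, 700, 3)
```

View pics/c.png

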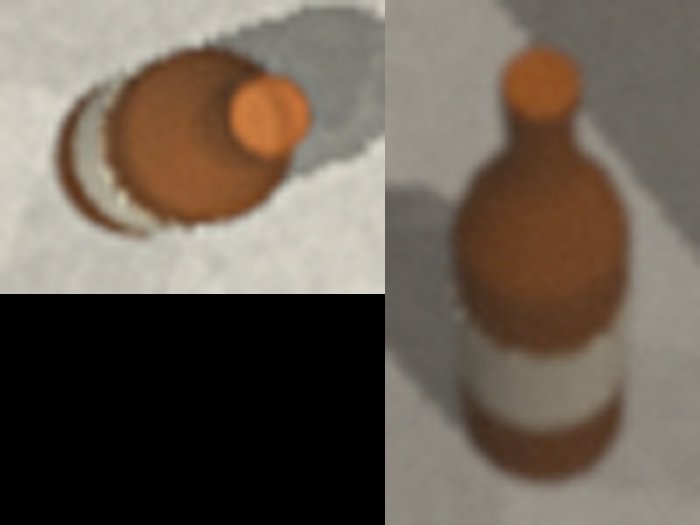

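The crop shows the bottle upright, with its mouth at (433,237) in top and (317,76) in side. That puts it at about (0.436, -0.196), with both views agreeing. I'll check the crate's near edge, since its front corner was ambiguous.

Run:
```python
import cv2,numpy as np
t=cv2.imread("pics/t0.png")[55:255,195:285];s=cv2.imread("pics/s0.png")[250:320,195:420]
a=cv2.resize(t,None,fx=3,fy=3);b=cv2.resize(s,None,fx=2.3,fy=2.3)
o=np.zeros((600,a.shape[1]+b.shape[1],3),np.uint8);o[:,:270]=a;o[:b.shape[0],270:]=b;cv2.imwrite("pics/cr.png",o)
```

```text
(no output)
```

View pics/cr.png

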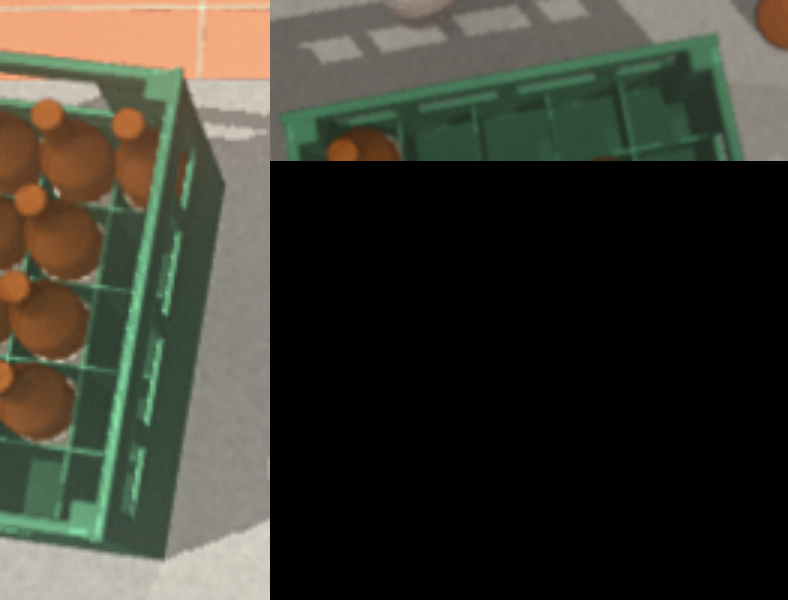

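The crop gives the near face's rim corners in the top view at (256,78) and (229,235), and its base edge at (270,117) and (250,241). In the side view the rim runs from (201,300) to (389,266).

Run:
```python
from h import *
for n,u,v,z in[("top",256,78.3,.29),("top",229.3,235,.29),("top",269.7,116.7,0),("top",250,241,0),("side",201,300,.29),("side",389.3,265.6,.29)]:print(n,z,onz(n,u,v,z)[:2].round(3))
```

```text
top 0.29 [0.829 0.246]
top 0.29 [0.433 0.295]
top 0 [0.827 0.247]
top 0 [0.436 0.295]
side 0.29 [0.827 0.253]
side 0.29 [0.433 0.304]
```

jog_arm(plan=[[0,0,0,0.16,0],[0,0,0,0.16,0],[0,0,0,0.15,0]])

```text
time: 0.48
eef_pos: [0.1786, -0.5198, 0.2308]
ee_rot: [[0.99, -0.144, -0.0], [-0.144, -0.99, 0.001], [-0.0, -0.001, -1.0]]
ft_force: [-0.1, 0.0, 0.2]
grip_width: 0.0854
finger_force: 0.0
```

jog_arm(plan=[[3.46,-4.0,0,0,0],[3.46,-4.0,0,0,0],[3.46,-4.0,0,0,0],[3.46,-4.0,0,0,0],[3.46,-4.0,0,0,0],[3.46,-4.1,0,0,0],[0,0,6,0,0],[0,0,6,0,0],[0,0,5,0,0],[0,0,3,0,0]])

```text
time: 1.72
eef_pos: [0.4164, -0.3087, 0.0284]
ee_rot: [[0.99, -0.139, -0.003], [-0.139, -0.99, 0.003], [-0.003, -0.003, -1.0]]
ft_force: [0.3, -0.1, 0.1]
grip_width: 0.0853
finger_force: 0.0
```

jog_arm(plan=[[0,0,1.5,0,0],[0,0,1.2,0,0],[0,0,0,0,0],[0,0,0,0,0]])

```text
time: 2.22
eef_pos: [0.4183, -0.311, 0.0053]
ee_rot: [[0.99, -0.139, 0.001], [-0.139, -0.99, -0.001], [0.001, 0.001, -1.0]]
ft_force: [-1.1, -0.6, -0.7]
grip_width: 0.0854
finger_force: 0.0
```

Run:
```python
from h import *
s=r.read_state();print(s["eef_pos"],s["ft_force"])
a=snap("top","t1.png")[190:310,380:540];b=snap("side","s1.png")[20:160,260:420]
a=cv2.resize(a,None,fx=2.5,fy=2.5,interpolation=2);b=cv2.resize(b,None,fx=2.5,fy=2.5,interpolation=2)
o=np.zeros((350,800,3),np.uint8);o[:300,:400]=a;o[:,400:]=b;cv2.imwrite("pics/v1.png",o[:,:,::-1])
```

```text
[ 0.41826459 -0.31098791  0.00529706] [-1.10891915 -0.61425361 -0.69249423]
```

View pics/v1.png

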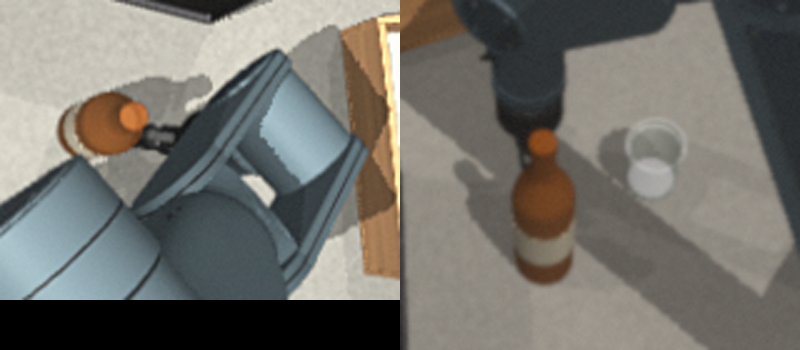

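jog_arm(plan=[[0,0,0.5,0,0],[0,0,0.4,0,0],[0,-0.6,0,0,0],[0,-0.6,0,0,0],[0,-0.4,0,0,0],[0,-0.3,0,0,0],[0,-0.3,0,0,0],[0,-0.3,0,0,0],[0,-0.3,0,0,0],[0,-0.3,0,0,0]])

```text
time: 3.58
eef_pos: [0.422, -0.2794, -0.0047]
ee_rot: [[0.99, -0.139, 0.0], [-0.139, -0.99, 0.0], [-0.0, -0.0, -1.0]]
ft_force: [0.2, -2.5, 1.5]
grip_width: 0.0854
finger_force: 0.0
```

jog_arm(plan=[[0,-0.4,0,0,0],[0,-0.4,0,0,0],[0,-0.4,0,0,0],[0,-0.4,0,0,0],[0,-0.4,0,0,0],[0,-0.4,0,0,0],[0,-0.4,0,0,0],[0,-0.4,0,0,0],[0,-0.4,0,0,0],[0,-0.4,0,0,0]])

```text
time: 4.82
eef_pos: [0.4275, -0.2397, -0.0047]
ee_rot: [[0.99, -0.139, -0.0], [-0.139, -0.99, 0.0], [-0.0, -0.0, -1.0]]
ft_force: [-0.6, -3.3, 1.1]
grip_width: 0.0856
finger_force: 0.9
```

```bash
cat > bot.py <<'E'
from h import *
import sys
# amber blob of bottle near expected world pos; top mouth = orange brighter. Print mouth/base in both views
def amber(n,lo,P,f):
    im=snap(n,f);h=cv2.cvtColor(im,cv2.COLOR_RGB2HSV)
    m=cv2.inRange(h,(5,120,60),(18,255,255)); c,l,st,ce=cv2.connectedComponentsWithStats(m)
    q=proj(n,[P])[0]
    b=[(np.hypot(*(ce[i]-q)),st[i].tolist(),ce[i].round(1).tolist()) for i in range(1,c) if st[i][4]>15]
    return sorted(b)[:3],q.round(1)
x,y,tag=float(sys.argv[1]),float(sys.argv[2]),sys.argv[3]
for n in("top","side"):
    b,q=amber(n,0,(x,y,.15),n[0]+tag+".png"); print(n,"exp",q,"mouth exp",proj(n,[(x,y,.26)]).round(1),"base",proj(n,[(x,y,0)]).round(1))
    for k in b:print("  ",k)
E
python3 bot.py .433 -.148 2
```

```text
top exp [405.5 240.6] mouth exp [[413.1 237.9]] base [[397.  243.6]]
   (np.float64(7.668332088568292), [386, 225, 26, 25, 494], [398.9, 236.7])
   (np.float64(117.98019663609442), [347, 132, 8, 8, 20], [350.4, 136.2])
   (np.float64(123.99760467986277), [517, 198, 25, 103, 1105], [529.0, 251.3])
side exp [323.5 112.7] mouth exp [[323.9  91.5]] base [[323.1 136.6]]
   (np.float64(5.804408179310553), [311, 95, 24, 43, 702], [322.6, 118.4])
   (np.float64(36.180494828876), [313, 144, 20, 9, 73], [322.8, 148.8])
   (np.float64(103.91758909117432), [231, 0, 91, 43, 1540], [274.3, 21.1])
```

Run:
```python
from h import *
print(onz("side",322.5,100,.26),onz("side",322.8,147,0), onz("side",317,128,0))
o=np.zeros((400,640,3),np.uint8)
a=cv2.imread("pics/s2.png")[40:170,260:420];b=cv2.imread("pics/t2.png")[190:310,340:500]
o=np.zeros((325,800,3),np.uint8);o[:325,:400]=cv2.resize(a,(400,325),interpolation=2);o[:300,400:]=cv2.resize(b,(400,300),interpolation=2);cv2.imwrite("pics/v2.png",o)
```

```text
[ 0.44326195 -0.12689747  0.26      ] [ 0.44382284 -0.11663596  0.        ] [ 0.44165609 -0.17982319  0.        ]
```

View pics/v2.png

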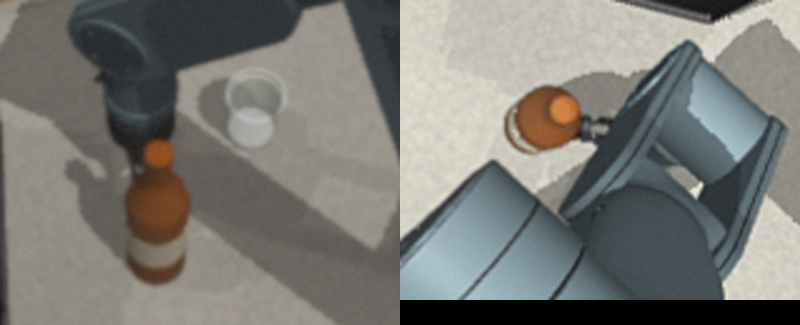

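The bottle is upright and sliding, with its mouth at (323,102) in side and (406,233) in top, so its centre is at about (0.443, -0.125). The finger's outside reaches about 81 mm from the TCP, more than I expected. I'll back off, go a little lower and push on.

jog_arm(plan=[[0,0.5,0,0,0],[0,0,0.3,0,0],[0,0,0.25,0,0],[0,-0.3,0,0,0],[0,-0.3,0,0,0],[0,-0.3,0,0,0],[0,-0.4,0,0,0],[0,-0.4,0,0,0],[0,-0.4,0,0,0],[0,-0.4,0,0,0]])

```text
time: 6.18
eef_pos: [0.4304, -0.2199, -0.0102]
ee_rot: [[0.99, -0.139, 0.0], [-0.139, -0.99, -0.0], [0.0, 0.0, -1.0]]
ft_force: [-0.7, -2.0, 0.8]
grip_width: 0.0858
finger_force: 0.9
```

```bash
cat > st.py <<'E'
from h import *
import sys
# mouth = top-most bright orange disc: brightest amber, located near expected
x,y,tag=float(sys.argv[1]),float(sys.argv[2]),sys.argv[3]
ims={n:snap(n,n[0]+tag+".png") for n in("top","side")}
R=[]
for n,im in ims.items():
    q=proj(n,[(x,y,.26)])[0]
    h=cv2.cvtColor(im,cv2.COLOR_RGB2HSV);m=cv2.inRange(h,(5,120,155),(20,255,255))
    yy,xx=np.nonzero(m);k=np.hypot(xx-q[0],yy-q[1])<25
    c=np.array([xx[k].mean(),yy[k].mean()]) if k.any() else q*np.nan
    print(n,"mouth",c.round(1),k.sum(),"exp",q.round(1),onz(n,*c,.26)[:2].round(3));R.append(ray(n,*c))
(o1,d1),(o2,d2)=R;t=np.linalg.lstsq(np.c_[d1,-d2],o2-o1,rcond=None)[0];print("tri",((o1+t[0]*d1+o2+t[1]*d2)/2).round(3))
s=r.read_state();print(s["eef_pos"].round(4) if hasattr(s["eef_pos"],"round") else s["eef_pos"],np.round(s["moment"],2))
E
python3 st.py .446 -.105 3
```

```text
top mouth [397.8 232.5] 92 exp [395.5 232.5] [ 0.446 -0.111]
side mouth [nan nan] 0 exp [324.2 108.1] [nan nan]
 ** On entry to DLASCL parameter number  4 had an illegal value
 ** On entry to DLASCL parameter number  4 had an illegal value
 ** On entry to DLASCL parameter number  4 had an illegal value
 ** On entry to DLASCL parameter number  4 had an illegal value
 ** On entry to DLASCL parameter number  5 had an illegal value
 ** On entry to DLASCL parameter number  4 had an illegal valueTraceback (most recent call last):
  File "st.py", line 13, in <module>
    (o1,d1),(o2,d2)=R;t=np.linalg.lstsq(np.c_[d1,-d2],o2-o1,rcond=None)[0];print("tri",((o1+t[0]*d1+o2+t[1]*d2)/2).round(3))
                        ~~~~~~~~~~~~~~~^^^^^^^^^^^^^^^^^^^^^^^^^^^^^^^^
    x, resids, rank, s = _umath_linalg.lstsq(a, b, rcond,
                         ~~~~~~~~~~~~~~~~~~~^^^^^^^^^^^^^
                                             signature=signature)
                                             ^^^^^^^^^^^^^^^^^^^^
    raise LinAlgError("SVD did not converge in Linear Least Squares")
numpy.linalg.LinAlgError: SVD did not converge in Linear Least Squares
```

jog_arm(plan=[[0,-0.5,0,0,0],[0,-0.6,0,0,0],[0,-0.6,0,0,0],[0,-0.6,0,0,0],[0,-0.6,0,0,0],[0,-0.6,0,0,0],[0,-0.6,0,0,0],[0,-0.6,0,0,0],[0,-0.6,0,0,0],[0,-0.5,0,0,0]])

```text
time: 7.52
eef_pos: [0.4384, -0.1623, -0.0102]
ee_rot: [[0.99, -0.139, -0.0], [-0.139, -0.99, 0.0], [-0.0, -0.0, -1.0]]
ft_force: [0.1, -2.5, 1.6]
grip_width: 0.0853
finger_force: 0.9
```

jog_arm(plan=[[0,-0.5,0,0,0],[0,-0.6,0,0,0],[0,-0.6,0,0,0],[0,-0.6,0,0,0],[0,-0.6,0,0,0],[0,-0.6,0,0,0],[0,-0.6,0,0,0],[0,-0.6,0,0,0],[0,-0.6,0,0,0],[0,-0.5,0,0,0]])

```text
time: 8.78
eef_pos: [0.4464, -0.1049, -0.0102]
ee_rot: [[0.99, -0.139, -0.0], [-0.139, -0.99, 0.0], [-0.0, -0.0, -1.0]]
ft_force: [0.3, -2.7, 0.0]
grip_width: 0.0854
finger_force: 0.9
```

```bash
sed -i 's/155),(20/h0),(20/; s/h=cv2/h0=155 if n=="top" else 110;h=cv2/' st.py; python3 st.py .463 .007 4
```

```text
top mouth [350.9 225.7] 94 exp [349.8 225.1] [0.462 0.004]
side mouth [334.6 163.4] 301 exp [331.9 151.1] [0.467 0.038]
tri [0.462 0.006 0.186]
[ 0.4463 -0.1046 -0.0103] [-0.16  0.02 -0.01]
```

jog_arm(plan=[[0,-0.5,0,0,0],[0,-0.7,0,0,0],[0,-0.7,0,0,0],[0,-0.7,0,0,0],[0,-0.7,0,0,0],[0,-0.7,0,0,0],[0,-0.7,0,0,0],[0,-0.7,0,0,0],[0,-0.7,0,0,0],[0,-0.6,0,0,0]])

```text
time: 10.12
eef_pos: [0.4557, -0.0385, -0.0102]
ee_rot: [[0.99, -0.139, -0.0], [-0.139, -0.99, 0.0], [-0.0, -0.0, -1.0]]
ft_force: [-0.6, -2.8, -0.7]
grip_width: 0.0856
finger_force: 0.9
```

jog_arm(plan=[[0,-0.6,0,0,0],[0,-0.7,0,0,0],[0,-0.7,0,0,0],[0,-0.7,0,0,0],[0,-0.7,0,0,0],[0,-0.7,0,0,0],[0,-0.7,0,0,0],[0,-0.7,0,0,0],[0,-0.6,0,0,0],[0,-0.5,0,0,0]])

```text
time: 11.38
eef_pos: [0.4649, 0.0268, -0.0102]
ee_rot: [[0.99, -0.139, -0.0], [-0.139, -0.99, -0.0], [-0.0, 0.0, -1.0]]
ft_force: [-0.8, -2.8, 0.6]
grip_width: 0.0857
finger_force: 0.9
```

```bash
python3 st.py .481 .137 5
```

```text
top mouth [297.2 217.7] 94 exp [296.7 217.3] [0.48  0.136]
side mouth [344.4 215.6] 340 exp [342.1 204.1] [0.485 0.164]
tri [0.482 0.144 0.197]
[ 0.4648  0.027  -0.0102] [-0.19  0.02 -0.04]
```

jog_arm(plan=[[0,-0.6,0,0,0],[0,-0.7,0,0,0],[0,-0.7,0,0,0],[0,-0.7,0,0,0],[0,-0.7,0,0,0],[0,-0.7,0,0,0],[0,-0.7,0,0,0],[0,-0.7,0,0,0],[0,-0.7,0,0,0],[0,-0.6,0,0,0]])

```text
time: 12.72
eef_pos: [0.4743, 0.0942, -0.0102]
ee_rot: [[0.99, -0.139, -0.0], [-0.139, -0.99, 0.0], [-0.0, -0.0, -1.0]]
ft_force: [-0.4, -2.2, -0.3]
grip_width: 0.0856
finger_force: 1.0
```

jog_arm(plan=[[0,-0.5,0,0,0],[0,-0.5,0,0,0],[0,-0.5,0,0,0],[0,-0.5,0,0,0],[0,-0.5,0,0,0],[0,-0.5,0,0,0],[0,-0.3,0,0,0],[0,-0.3,0,0,0],[0,-0.3,0,0,0]])

```text
time: 13.85
eef_pos: [0.4797, 0.1325, -0.0102]
ee_rot: [[0.99, -0.139, -0.0], [-0.139, -0.99, -0.0], [-0.0, 0.0, -1.0]]
ft_force: [0.2, -2.9, 1.0]
grip_width: 0.0853
finger_force: 1.0
```

```bash
python3 st.py .496 .242 6
```

```text
top mouth [254.9 211.3] 93 exp [254.3 210.8] [0.495 0.24 ]
side mouth [353.3 257.8] 279 exp [350.7 249.7] [0.496 0.26 ]
tri [0.496 0.251 0.219]
[ 0.4797  0.1327 -0.0102] [-0.2   0.02 -0.01]
```

jog_arm(plan=[[0,-0.25,0,0,0],[0,-0.25,0,0,0],[0,-0.25,0,0,0],[0,-0.25,0,0,0],[0,-0.15,0,0,0],[0,0,0,0,0]])

```text
time: 14.7
eef_pos: [0.4813, 0.1439, -0.0102]
ee_rot: [[0.99, -0.139, 0.0], [-0.139, -0.99, 0.0], [0.0, -0.0, -1.0]]
ft_force: [0.6, -1.6, -0.3]
grip_width: 0.0855
finger_force: 0.6
```

```bash
python3 st.py .497 .252 7
python3 - <<'E'
import cv2,numpy as np
a=cv2.imread("pics/t7.png")[150:290,190:350];b=cv2.imread("pics/s7.png")[190:330,280:440]
cv2.imwrite("pics/v7.png",np.hstack([cv2.resize(k,(400,350),interpolation=2) for k in(a,b)]))
E
```

```text
top mouth [250.5 210.5] 88 exp [250.2 210.3] [0.497 0.251]
side mouth [354.4 259.4] 204 exp [351.8 254.2] [0.495 0.265]
tri [0.496 0.258 0.237]
[ 0.4813  0.1439 -0.0103] [-0.17  0.01 -0.06]
```

View pics/v7.png

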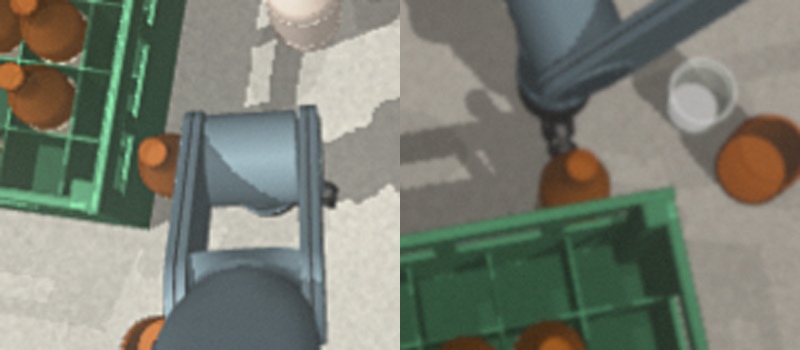

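The top view shows the bottle standing at (251,210), right beside the crate with about half a centimetre to spare. The milk, pot and jar are untouched. Now I'll retract, rise and close the fingers.

jog_arm(plan=[[0,1,0,0,0],[0,2.5,0,0,0],[0,2.5,0,0,0],[0,0,-5,0,0],[0,0,-6,0,0],[0,0,-6,0,0],[0,0,-6,0,0],[0,0,-6,0,0.5],[0,0,-6,0,1],[0,0,0,0,1]])

```text
time: 16.05
eef_pos: [0.4751, 0.0839, 0.3452]
ee_rot: [[0.99, -0.139, 0.011], [-0.139, -0.99, -0.0], [0.011, -0.001, -1.0]]
ft_force: [0.9, -0.6, -0.7]
grip_width: 0.0323
finger_force: 0.0
```

jog_arm(plan=[[3.1,4,0,0,1],[3.1,4,0,0,1],[3.1,4,0,0,1],[3.1,4,0,0,1],[3.1,4,0,0,1],[3.1,4,0,0,1],[3.1,4,0,0,1],[0,0,0,0.1,1],[0,0,0,0,1]])

```text
time: 17.18
eef_pos: [0.6486, -0.2239, 0.3375]
ee_rot: [[0.971, -0.237, -0.003], [-0.237, -0.971, 0.002], [-0.003, -0.001, -1.0]]
ft_force: [-0.2, 0.9, -0.2]
grip_width: -0.0001
finger_force: 0.0
```

```bash
python3 st.py .497 .252 8
python3 - <<'E'
from h import *
c=np.array([.7175,-.242]);X=np.array([.971,-.24]);Y=np.array([.24,.971])
s=r.read_state();p=np.array(s["eef_pos"]);print("bin frame TCP",(p[:2]-c)@X,(p[:2]-c)@Y,p[2],s["time"])
a=cv2.imread("pics/t8.png")[50:220,340:530];b=cv2.imread("pics/s8.png")[20:200,130:330]
cv2.imwrite("pics/v8.png",np.hstack([cv2.resize(k,(400,350),interpolation=2) for k in(a,b)]))
E
```

```text
top mouth [250.6 210.5] 87 exp [250.2 210.3] [0.497 0.251]
side mouth [354.3 258.9] 186 exp [351.8 254.2] [0.495 0.263]
tri [0.496 0.258 0.238]
[ 0.6486 -0.2228  0.3391] [ 0.02  0.01 -0.02]
bin frame TCP -0.07146857085235347 0.0021223739935895855 0.33913002970248174 17.275
```

View pics/v8.png

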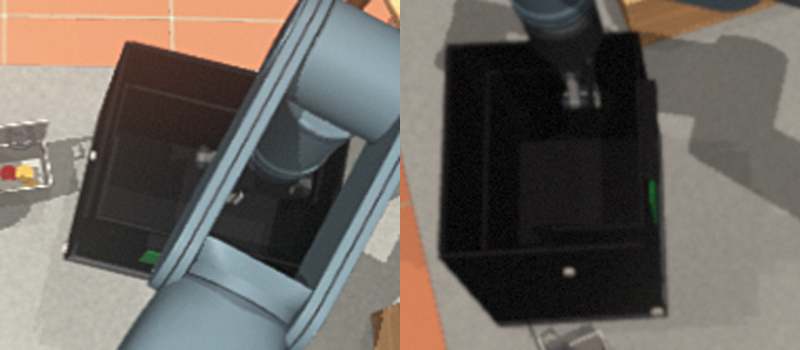

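The tip is above the bucket opening, behind the front wall, and the bottle hasn't moved. I'll go in and then push outward.

jog_arm(plan=[[0,0,3,0,1],[0,0,3,0,1],[0,0,2.5,0,1],[0,0,0,0,1],[-1,0,0,0,1],[-1,0,0,0,1],[-0.5,0,0,0,1],[-0.5,0,0,0,1],[-0.5,0,0,0,1],[-0.5,0,0,0,1]])

```text
time: 18.52
eef_pos: [0.6111, -0.2139, 0.2552]
ee_rot: [[0.972, -0.237, 0.003], [-0.237, -0.972, -0.001], [0.003, 0.0, -1.0]]
ft_force: [4.8, -1.8, -0.4]
grip_width: 0.0005
finger_force: 2.4
```

jog_arm(plan=[[-1.1,0,0.1,0,1],[-1.1,0,0.1,0,1],[-1.1,0,0.2,0,1],[-1.1,0,0.2,0,1],[-1.1,0,0.3,0,1],[-1.1,0,0.3,0,1],[-1.1,0,0.4,0,1],[-1,0,0.4,0,1],[-1,0,0.5,0,1],[-1,0,0.5,0,1]])

```text
time: 19.77
eef_pos: [0.5056, -0.188, 0.2241]
ee_rot: [[0.972, -0.237, -0.0], [-0.237, -0.972, 0.0], [-0.0, -0.0, -1.0]]
ft_force: [4.2, -0.2, -0.2]
grip_width: 0.0
finger_force: 1.7
```

jog_arm(plan=[[-0.9,0,0.6,0,1],[-0.9,0,0.6,0,1],[-0.9,0,0.7,0,1],[-0.6,0,0.5,0,1],[-0.5,0,0.4,0,1]])

```text
time: 20.4
eef_pos: [0.469, -0.1791, 0.1964]
ee_rot: [[0.972, -0.237, 0.0], [-0.237, -0.972, 0.0], [-0.0, -0.0, -1.0]]
ft_force: [3.0, -0.2, 0.0]
grip_width: -0.0001
finger_force: 1.3
```

jog_arm(plan=[[-0.4,0,0.35,0,1],[-0.3,0,0.3,0,1],[-0.3,0,0.3,0,1]])

```text
time: 20.78
eef_pos: [0.4628, -0.1778, 0.1903]
ee_rot: [[0.971, -0.237, 0.008], [-0.237, -0.971, -0.003], [0.009, 0.001, -1.0]]
ft_force: [8.2, 4.8, 24.5]
grip_width: 0.0002
finger_force: 11.5
```

jog_arm(plan=[[0.5,0,-0.7,0,1],[0.5,0,-1.0,0,1],[0.5,0,-3,0,1],[0,0,-5,0,1],[0,0,-6,0,1],[0,0,-6,0,1],[0,6,0,0,1],[0,6,0,0,1],[0,6,0,0,1],[0,0,0,0,1]])

```text
time: 22.02
eef_pos: [0.4296, -0.3591, 0.4025]
ee_rot: [[0.97, -0.243, -0.004], [-0.243, -0.97, 0.002], [-0.004, -0.001, -1.0]]
ft_force: [-0.3, 0.2, -0.1]
grip_width: 0.0001
finger_force: 0.0
```

```bash
python3 st.py .497 .252 9
python3 - <<'E'
from h import *
c=np.array([.7175,-.242]);X=np.array([.971,-.24]);Y=np.array([.24,.971])
t=.8
for y in(-.13,.13):
    q=c+X*(-.116-.255*np.sin(t))+Y*y;P=(*q,.03+.255*np.cos(t));print(proj("top",[P]).round(),proj("side",[P]).round())
a=cv2.imread("pics/t9.png");b=cv2.imread("pics/s9.png")
cv2.imwrite("pics/v9.png",np.vstack([cv2.resize(k,(470,294),interpolation=3) for k in(a,b)]))
E
```

```text
top mouth [250.7 214.3] 141 exp [250.2 210.3] [0.487 0.251]
side mouth [354.2 260.1] 236 exp [351.8 254.2] [0.496 0.266]
tri [0.491 0.259 0.217]
[ 0.431  -0.3556  0.4036] [ 0.03  0.   -0.04]
[[467. 254.]] [[320.  50.]]
[[369. 229.]] [[327. 141.]]
```

View pics/v9.png

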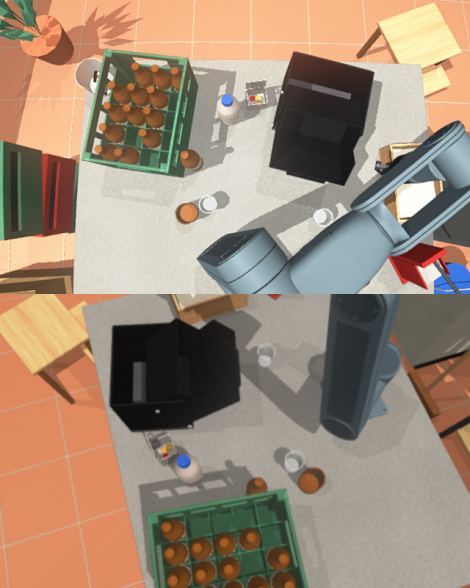

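The bucket leans fully open: its rim is at about (345,184) and (270,175) in the scaled top view, where 0.80 rad would put it. The bottle stands beside the crate and everything else is where it was.

```bash
python3 -c "
from plant import r
print(r.job_done())"
```

```text
the job is handed in; nothing more can be done
None
```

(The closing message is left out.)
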